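# Zero a polariser ring and set it to its mark with a fingertip

### The job

The polarised-light stage for checking sealed jars and bowls must be reset: with a fingertip, gently push the ring's lever by its upright pin clockwise (seen from above) to its closed stop until it is fully home, then push it round the other way until the lever's pointer is in line with the white line on the small dark tab at the edge of the scale, and leave it there. Only push: do not pinch the pin, lift or shove the stage, move the tab, or disturb the jar, can and bowl standing around it.

Things in the scene. Friction and masses are not known exactly. Their poses are not given: they have to be found in the camera images.
- stage: White round housing, 270 mm across, 50 mm high, about 3 kg, loose on a rubber foot (slides if pushed over about 12 N). Origin: centre of its underside; z up. On it turns a flat aluminium ring, 140 mm across, top 62 mm above the table, glass centre. Its lever swings over the housing's -x half (towards the robot), above a scale of black lines.
- stage_center (a point): The point on the ring's turning axis at the height of the housing's top (50 mm above the table). The axis is vertical.
- pin (a point): Top centre of the upright steel pin on the ring's lever: 12 mm diameter, 100 mm from the turning axis, 63 to 107 mm above the table. Its x axis points outward along the lever. The lever is a flat arm 12 mm wide, its top 67 mm above the table, ending in a point (the pointer) 112 mm from the axis. Around the pin the space above 67 mm is clear.
- mark (a point): The setting mark: top centre of a dark steel tab, 14 x 14 x 7 mm, at the housing's edge, 122 mm from the turning axis, top 57 mm above the table, with a thin white radial line. Its x axis points outward along that line. Stiff; to be left where it is; the lever passes it freely. The lever is set when pin and mark lie in the same direction from the axis.
- ring (a joint): Angle of ring and lever, rad: 0 = home on the closed stop, 1.75 = far stop; grows counter-clockwise from above. The closed stop is a short post beside the lever (top 67 mm above the table) at the scale's clockwise end. At 0 the lever points 130 degrees from the stage's +x. Friction only (about 2 N at the pin moves it), no spring: it stays where it is left.
- tab (a joint): Angle of the tab, rad, on the same scale as joint ring: the lever is in line with the tab when both read the same.
- jar: Bystander: glass jar with dark lid, 66 mm across, 95 mm high, loose. Origin: centre of its underside.
- can: Bystander: steel food can with a yellow band, 72 mm across, 80 mm high, loose. Origin: centre of its underside.
- meal_bowl: Bystander: sealed white plastic bowl, 122 mm across, 50 mm high, loose. Origin: centre of its underside.

How it is judged:
By the outcome, as a careful person would: the job done as asked, in the order asked, and still so for the second after the job is handed in, with the robot touching nothing.
It also fails if it takes over 58 s, if anything falls off the work surface, if the arm or the gripper's body presses on something with over 40 N, if the wrist force passes 120 N, or if a joint passes its speed limit or range.

### The arm

A 6-joint arm with a two-finger parallel gripper is mounted at the origin on the work surface. World frame = base frame: x ahead of the robot, y to its left, z up, the work surface at z = 0. Lengths are in mm, angles in rad, forces in N, time in s.
With the tool pointing down it reaches from about 425 to 950 mm from the base axis. Payload 14.7 kg.
Tool frame: the origin (TCP) lies on the centre line of the jaws, within the pads' length; the fingertips stand ahead of it and the grasp point (between the pads) lies 11 mm behind it (tips_ahead is the z of the fingertips in the tool frame, in mm); z points along the fingers, y is the line along which they close (so a half turn about z gives the same grasp; the last joint's range is limited). The gripper opens to 85 mm and grips with 20 to 120 N. Pads are 22 mm wide; open, the fingers measure 114 mm over their backs; the gripper's body (76 mm by 85 mm) begins 54 mm behind the grasp point. The pads swing forward as they close: fully open they stand 13 mm farther back than shut.
Start: joints at [-1.275, 0.48, 1.596, -0, 1.065, -0.047], TCP at [218.497, -612.169, 204.297] pointing down, gripper open.
Joint ranges: [-2.75, 2.75], [-0.82, 2.05], [0.23, 2.67], [-1.56, 4.7], [0.09, 2.69], [-2.92, 2.92]. Speed limits (rad/s): [1.89, 1.89, 2.39, 3.01, 3.01, 3.01].

### API

Orientations are given as a 3x3 rotation matrix whose columns are the frame's x, y, z axes.
In Python, from plant import movep, move_straight, movej, gripper_open, gripper_close, dwell, ik, state, grab_frame, get_calibration, MotionError, close_job, tips_ahead gives the robot as it stands. The module is installed in compiled form; this text tells all that it offers. Calls block until the motion is done:
- movep(position, orientation): joint-space move of the TCP to a pose.
- move_straight(position, frame=None, max_speed=150, max_force=None): straight line of the TCP; frame=None keeps the orientation; max_speed is the mean speed in mm/s. With max_force (N) it stops when the force on the tool has changed by that much, and returns True; else False.
- movej(angles): joint-space move.
- gripper_open() and gripper_close(squeeze=None): open the fingers fully, or close them until they stop; squeeze is the grip in N (None keeps the last).
- dwell(seconds).
- ik(position, orientation): joint angles nearest the present ones, or None.
- state(): the state.
- grab_frame(name): name is "scene" or "top" or "wrist"; returns the picture (384x512x3 uint8, red, green, blue); there is no depth.
- get_calibration(name): a dict with "fx", "fy", "cx", "cy" (pixels), "R" (3x3) and "t" (3): a world point X has camera coordinates R X + t; the wrist camera has in their place "T_tool_cam" (4x4, takes a point from camera to tool coordinates, whose origin is the TCP and whose axes are the flange's). Camera axes: x right, y down, z forward; pixel columns grow to the right and rows downward; lengths in mm; the calibration is good to about 2 mm. A picture is of the moment at which its call begins: read the wrist's pose just before it. get_calibration takes no time and is no camera call.
A pose or a line that the arm cannot do raises MotionError and nothing moves.
- close_job(): hands the job in; it is judged then, once.
The state is a dict: "time_s": time; "q": joint angles; "joint_velocities": joint speeds; "effort": joint torques, N m; "ee_pos": TCP position; "tool_rot": TCP orientation; "wrist_force": force on the tool from outside, world axes, zero at the start; "moment": the same for the moment, N m; "gripper_width": finger opening in mm; "gripper_force": force on a finger pad.
Only numpy, scipy, OpenCV 4.12 (cv2) and the standard library are available. Lean on these libraries where they do the work, as an engineer would, in place of code of your own. Each camera call takes 0.05 s, during which the arm holds its last target. There are 200 camera calls.

## Working session

There is one attempt and no reset: what is moved stays moved. The work goes in short steps, each a Python script; the robot and the scene stay as the last script left them, time stands still between calls to the robot, and variables do not carry over. Pictures are saved under pics/ and viewed, at most 10 in all, crops included, and the job is handed in when it is done.

```bash
mkdir -p pics
python3 - <<'E'
from plant import *
import cv2,numpy as np
a=grab_frame("top");b=grab_frame("scene")
cv2.imwrite("pics/top.png",a[:,:,::-1]);cv2.imwrite("pics/scene.png",b[:,:,::-1])
for n in("top","scene","wrist"):print(n,get_calibration(n))
try:
    print(tips_ahead)
    print(tips_ahead())
except Exception as e:print(e)
s=state();print(s['time_s'],s['tool_rot'],s['gripper_width'])
E
```

```text
top {'fx': 419.5324271583839, 'fy': 419.5324271583839, 'cx': 262.33271717357457, 'cy': 195.17459968039256, 'R': array([[-0.0187337 , -0.9995637 ,  0.02283525],
       [-0.98051394,  0.01389999, -0.19595714],
       [ 0.19555424, -0.02606128, -0.98034655]]), 't': array([  46.22818632,  639.81928269, 1058.33430839])}
scene {'fx': 358.78944526538004, 'fy': 358.78944526538004, 'cx': 253.9589761408154, 'cy': 189.73542371890122, 'R': array([[-3.79690186e-01,  9.25113567e-01, -5.00116726e-04],
       [ 5.46959322e-01,  2.24049986e-01, -8.06620793e-01],
       [-7.46103788e-01, -3.06539542e-01, -5.91069071e-01]]), 't': array([ 178.34136729, -288.3915273 , 1452.18591706])}
wrist {'fx': 290.97768889136324, 'fy': 290.97768889136324, 'cx': 250.8760551400676, 'cy': 191.87219621066652, 'T_tool_cam': array([[ 6.06654810e-04, -9.52268740e-01, -3.05260345e-01,
         7.73521545e+01],
       [ 9.99999816e-01,  5.82276909e-04,  1.70905264e-04,
        -9.47665111e-01],
       [ 1.49983101e-05, -3.05260393e-01,  9.52268918e-01,
        -1.68207022e+02],
       [ 0.00000000e+00,  0.00000000e+00,  0.00000000e+00,
         1.00000000e+00]])}
8.0
'float' object is not callable
0.1 [[ 9.41807023e-01  3.36153870e-01 -3.27790191e-04]
 [ 3.36154028e-01 -9.41806455e-01  1.03489316e-03]
 [ 3.91684247e-05 -1.08485764e-03 -9.99999411e-01]] 84.88274462051928
```

View pics/top.png

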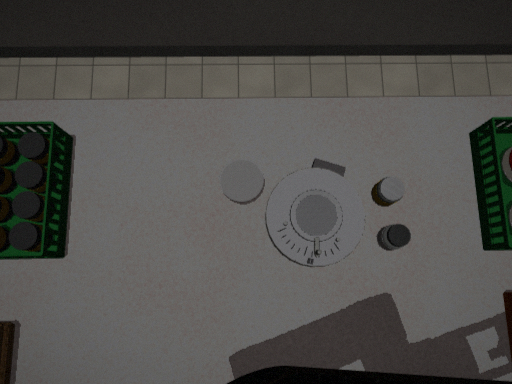

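View pics/scene.png

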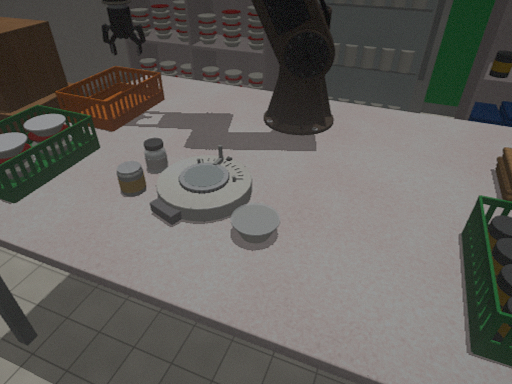

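The top view shows the stage near (315,217), lever pin near (318,243), tab near (310,261), the bowl at (243,181), the can at (388,191) and the jar at (395,236). The scene view agrees with this. I'll get approximate positions, then look closer with the wrist camera.

```bash
cat > h.py <<'E'
from plant import *
import cv2,numpy as np
def ray(c,px,z,R=None,o=None):
    if 'R' in c: R=c['R'].T;o=-R@c['t']
    d=R@np.array([(px[0]-c['cx'])/c['fx'],(px[1]-c['cy'])/c['fy'],1.])
    return o+d*(z-o[2])/d[2]
def wristcam():
    s=state();c=get_calibration("wrist");T=c['T_tool_cam'];Rt=np.array(s['tool_rot'])
    im=grab_frame("wrist")
    return im,c,Rt@T[:3,:3],Rt@T[:3,3]+np.array(s['ee_pos'])
def proj(c,R,o,X):
    p=R.T@(np.asarray(X,float)-o);return np.array([c['cx']+c['fx']*p[0]/p[2],c['cy']+c['fy']*p[1]/p[2]])
def down(a): # tool x axis heading a (world), z down
    return np.array([[np.cos(a),np.sin(a),0],[np.sin(a),-np.cos(a),0],[0,0,-1.]])
E
python3 - <<'E'
from h import *
c=get_calibration("top")
for n,p,z in(("stageC",(315.5,217),50),("pin",(318,238),107),("mark",(310,261),57),("bowl",(243,181),50),("can",(391,189),80),("jar",(398,235),95)):print(n,ray(c,p,z).round(0))
C=ray(c,(315.5,217),50)
for a in(0,np.pi/2,np.pi,-np.pi/2):
  for back in (0,60):
    p=C+np.array([-60,0,0])+np.array([0,0,250]); q=ik(p,down(a)); print(a,None if q is None else np.round(q,2))
E
```

```text
stageC [ 581. -106.   50.]
pin [ 520. -101.  107.]
mark [465. -86.  57.]
bowl [683.  87.  50.]
can [ 649. -306.   80.]
jar [ 525. -310.   95.]
0 [-0.26  0.22  1.74 -0.    1.18  1.31]
0 [-0.26  0.22  1.74 -0.    1.18  1.31]
1.5707963267948966 [-0.26  0.22  1.74 -0.    1.18 -0.26]
1.5707963267948966 [-0.26  0.22  1.74 -0.    1.18 -0.26]
3.141592653589793 [-0.26  0.22  1.74 -0.    1.18 -1.83]
3.141592653589793 [-0.26  0.22  1.74 -0.    1.18 -1.83]
-1.5707963267948966 [-0.26  0.22  1.74 -0.    1.18  2.88]
-1.5707963267948966 [-0.26  0.22  1.74 -0.    1.18  2.88]
```

Run:
```python
from h import *
gripper_close(20)
movep([600,-100,160],down(np.pi))
im,c,R,o=wristcam()
cv2.imwrite("pics/w1.png",cv2.resize(im[:,:,::-1],(800,600),interpolation=cv2.INTER_CUBIC))
np.savez("w1.npz",im=im,R=R,o=o)
s=state();print(s['time_s'],s['ee_pos'],s['wrist_force'],s['gripper_width'])
```

```text
3.2 [ 599.94850874 -100.76443659  160.03651637] [ 0.14211691 -0.22932475 -0.37283366] 0.23528480772964824
```

View pics/w1.png

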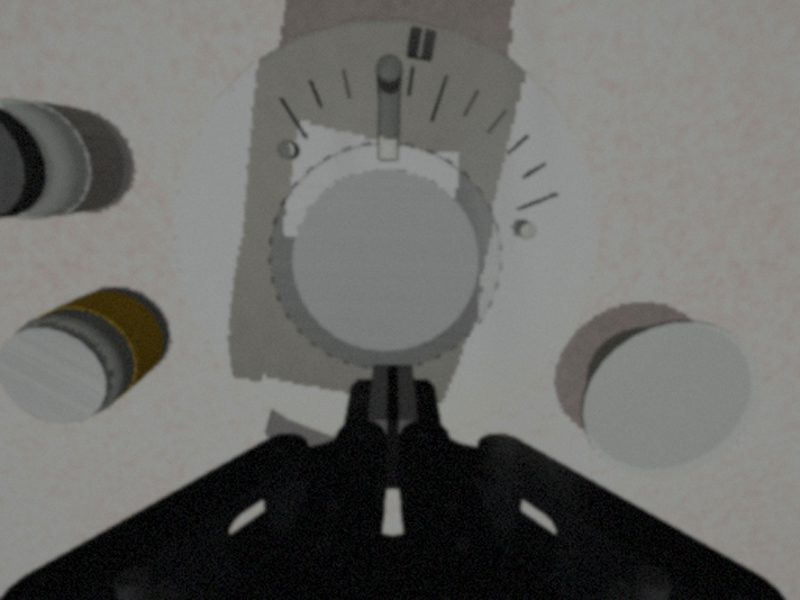

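The wrist view (800x600) shows the lever pin top at (389,64), the tab at (422,44), the closed stop post at (525,229), the far post at (289,149) and the glass centre at about (386,260). The jar and can are on the left, the bowl on the lower right.

Run:
```python
from h import *
d=np.load("w1.npz");im,R,o=d['im'],d['R'],d['o'];c=get_calibration("wrist")
k=1.5625
P=lambda u,v,z:ray(c,(u/k,v/k),z,R,o)
g=cv2.cvtColor(im,cv2.COLOR_RGB2GRAY)
# glass
s=cv2.GaussianBlur(g,(5,5),0);print(s[166,247],s[100,247-0])
C0=np.mean([P(292,260,62),P(479,260,62)],0)
C1=np.mean([P(386,168,62),P(386,352,62)],0)
print("glass",C0,C1)
# housing outer left/right/top
print("housing",P(176,200,50),P(600,200,50),P(400,20,50))
C=np.array([C1[0],C0[1],0])
# tab mask
m=np.zeros_like(g);m[12:42,255:285]=(g[12:42,255:285]<75);ys,xs=np.nonzero(m);print("tabpix",xs.min(),xs.max(),ys.min(),ys.max(),xs.mean(),ys.mean())
for n,u,v,z in(("pin",389,64,107),("mark",422,42,57),("stop",525,226,67),("far",289,146,67),("leverbase",388,152,65)):
    p=P(u,v,z);e=p-C;print(n,p.round(1),"r",np.hypot(*e[:2]).round(1),"ang",np.degrees(np.arctan2(e[1],e[0]))%360)
# all contours glass fit
e=cv2.Canny(s,20,50);cv2.imwrite("pics/e.png",e)
crop=cv2.resize(im[10:110,160:360,::-1],(800,400),interpolation=cv2.INTER_CUBIC);cv2.imwrite("pics/w1c.png",cv2.convertScaleAbs(crop,alpha=1.4))
```

```text
123 134
glass [ 581.02031434 -103.90256228   62.        ] [ 584.56430904 -103.61676563   62.        ]
housing [ 546.83646946 -229.6860068    50.        ] [547.04531675  24.87029929  50.        ] [452.13356062 -95.61043173  50.        ]
tabpix 261 278 17 38 269.0860215053763 27.849462365591396
pin [ 483.2 -101.2  107. ] r 101.4 ang 178.48940773740094
mark [464.1 -84.   57. ] r 122.1 ang 170.62006959964208
stop [560.  -23.7  67. ] r 83.8 ang 107.00351562367511
far [ 516.5 -156.    67. ] r 85.8 ang 217.43736916437257
leverbase [ 519.6 -102.2   65. ] r 65.0 ang 178.46404900700762
```

View pics/w1c.png

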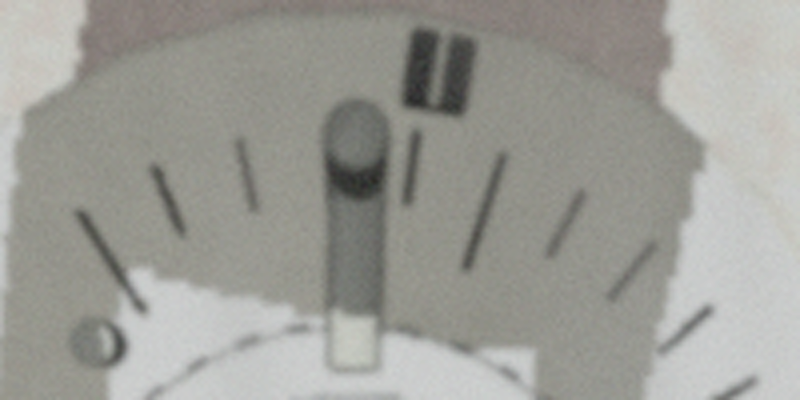

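The crop shows the pin left of the tab, with the lever about 8° counter-clockwise of the white line. Radii come out near 101 and 122 mm, as expected, so the geometry holds: centre (584.5,-103.7), home at about 112°. Next I'll push clockwise from the pin's counter-clockwise side.

```bash
cat >> h.py <<'E'
C=np.array([584.5,-103.7])
def pose(deg,off,z=83):
    t=np.radians(deg);p=C+100*np.array([np.cos(t),np.sin(t)])+off*np.array([-np.sin(t),np.cos(t)])
    return [p[0],p[1],z],down(t)
def ft(deg,f0):
    t=np.radians(deg);f=np.array(state()['wrist_force'])-f0
    return (-np.sin(t)*f[0]+np.cos(t)*f[1]).round(2),(np.cos(t)*f[0]+np.sin(t)*f[1]).round(2)
E
python3 - <<'E'
from h import *
th=178.5;OFF=21
movep(*pose(th,38,130))
p,F=pose(th,38);print("down",move_straight(p,F,80,max_force=5))
dwell(.2);f0=np.array(state()['wrist_force'])
p,F=pose(th,OFF);print("touch",move_straight(p,F,25,max_force=6),ft(th,f0),state()['time_s'])
np.save("f0.npy",f0)
while th>118:
    th-=6 if th>124 else 3
    p,F=pose(th,OFF);h=move_straight(p,F,30,max_force=6)
    print(th,h,ft(th,f0),round(state()['time_s'],2))
    if h:break
im,c,R,o=wristcam();cv2.imwrite("pics/w2.png",cv2.resize(im[:,:,::-1],(800,600)))
E
```

```text
down False
touch False (np.float64(0.26), np.float64(0.99)) 5.55
172.5 False (np.float64(0.72), np.float64(1.92)) 6.06
166.5 False (np.float64(1.12), np.float64(0.64)) 6.57
160.5 False (np.float64(1.1), np.float64(1.69)) 7.08
154.5 False (np.float64(1.14), np.float64(0.8)) 7.58
148.5 False (np.float64(1.13), np.float64(0.94)) 8.09
142.5 False (np.float64(1.99), np.float64(0.19)) 8.6
136.5 False (np.float64(0.54), np.float64(0.53)) 9.11
130.5 False (np.float64(1.34), np.float64(0.91)) 9.62
124.5 False (np.float64(1.74), np.float64(0.96)) 10.12
118.5 False (np.float64(1.87), np.float64(-0.58)) 10.63
115.5 False (np.float64(1.8), np.float64(0.11)) 10.96
```

View pics/w2.png

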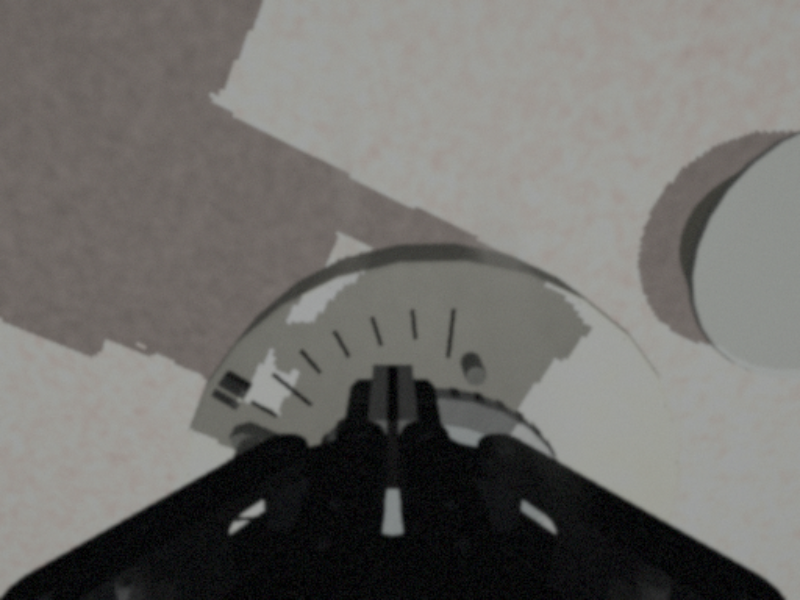

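This view shows the tab at (232,385), the closed stop at (473,367), and what looks like the pin at (255,437), left of the fingers. The lever doesn't seem to have followed, so I'll check the geometry.

Run:
```python
from h import *
s=state();print(s['ee_pos'],s['wrist_force'],s['gripper_width'])
im,c,R,o=wristcam()
for n,u,v,z in(("pin?",255,435,107),("stop",473,360,67),("mark",236,388,57)):
    p=ray(c,(u/1.5625,v/1.5625),z,R,o);e=p[:2]-C;print(n,p.round(1),np.hypot(*e).round(1),np.degrees(np.arctan2(e[1],e[0]))%360)
for a in (178.5,115.5,112):
    t=np.radians(a);print(a,proj(c,R,o,[*(C+100*np.array([np.cos(t),np.sin(t)])),107])*1.5625)
t=grab_frame("top")[140:290,230:430,::-1];cv2.imwrite("pics/t2.png",cv2.resize(t,(800,600),interpolation=cv2.INTER_CUBIC))
```

```text
[522.28027932 -22.58275316  82.96791044] [-0.12275981 -0.2911318  -0.2532792 ] 0.12125102711127987
pin? [484.7 -62.1 107. ] 108.2 157.3687240734635
stop [557.6 -14.4  67. ] 93.2 106.78662534641356
mark [466.3 -79.8  57. ] 120.6 168.5662739812031
178.5 [219.87308922 512.28984856]
115.5 [453.483502   388.26777287]
112 [470.65383355 388.77810434]
```

View pics/t2.png

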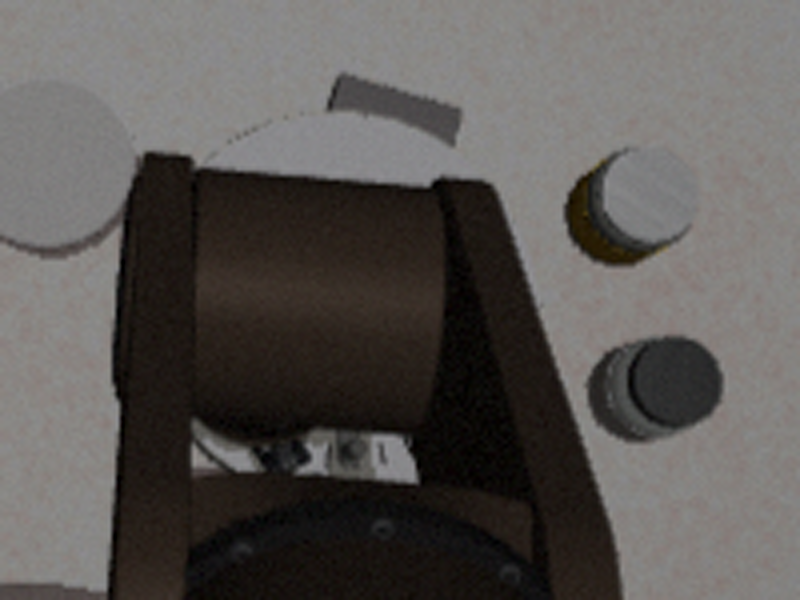

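Run:
```python
from h import *
c=get_calibration("top");Rt=c['R'].T;ot=-Rt@c['t']
def at(a,r,z):
    t=np.radians(a);return [*(C+r*np.array([np.cos(t),np.sin(t)])),z]
pts={"pin178":at(178.5,100,107),"pin178base":at(178.5,100,67),"pointer":at(178.5,112,67),"mark":at(170.6,122,57),"pin115":at(115.5,100,107),"tcp":[522,-22.6,83],"stop":at(107,84,67)}
im,cw,R,o=wristcam()
for n,X in pts.items():print(n,"top crop",((proj(c,Rt,ot,X)-[230,140])*4).round(),"wrist800",(proj(cw,R,o,X)*1.5625).round())
crop=cv2.resize(im[190:300,100:320,::-1],(800,400),interpolation=cv2.INTER_CUBIC);cv2.imwrite("pics/w3.png",cv2.convertScaleAbs(crop,alpha=2))
```

```text
pin178 top crop [354. 448.] wrist800 [220. 512.]
pin178base top crop [344. 452.] wrist800 [250. 449.]
pointer top crop [345. 471.] wrist800 [227. 439.]
mark top crop [317. 485.] wrist800 [229. 393.]
pin115 top crop [212. 360.] wrist800 [454. 388.]
tcp top crop [224. 394.] wrist800 [393. 359.]
stop top crop [222. 338.] wrist800 [468. 378.]
```

View pics/w3.png

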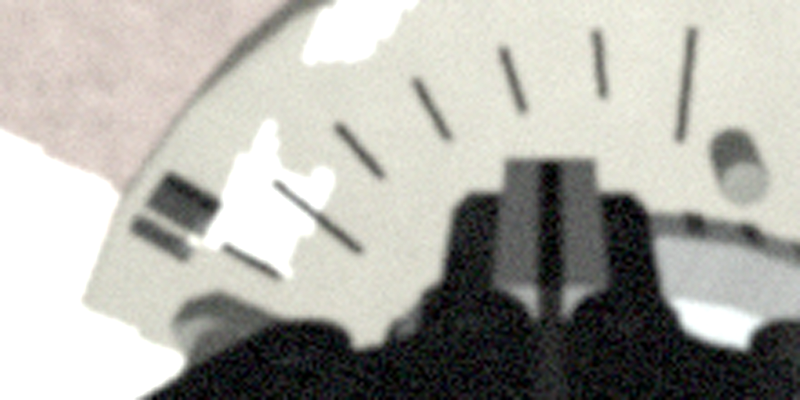

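The lever has not moved: the pin is still near 178°. The finger must have passed above the pin, and in this picture the tips appear further back along z than stated. I'll find the true tip height by lightly touching free table.

Run:
```python
from h import *
import plant
print(plant.tips_ahead)
s=state();p=list(s['ee_pos'])
move_straight([p[0],p[1],150],None,150)
movep([500,170,60],down(np.radians(115.5)))
dwell(.2);f0=np.array(state()['wrist_force'])
print(move_straight([500,170,12],None,60,max_force=4),state()['ee_pos'][2])
h=move_straight([500,170,-25],None,25,max_force=4)
s=state();print(h,s['ee_pos'],np.array(s['wrist_force'])-f0,s['time_s'])
move_straight([500,170,60],None,120)
```

```text
8.0
False 12.18058371644673
False [500.12241541 170.01764234 -24.86249818] [-0.22733172 -0.13713199 -0.73809149] 15.4
```

The TCP went 25 mm below the table plane without contact, so the stated tip length is wrong for this gripper. I'll continue down to find the real value.

Run:
```python
from h import *
move_straight([500,170,-22],None,150)
dwell(.1);f0=np.array(state()['wrist_force'])
h=move_straight([500,170,-48],None,15,max_force=4)
s=state();print(h,s['ee_pos'],np.array(s['wrist_force'])-f0,s['time_s'])
if not h:
    im,c,R,o=wristcam();cv2.imwrite("pics/w4.png",im[:,:,::-1])
move_straight([500,170,30],None,150)
```

```text
True [500.09165725 170.02394674 -26.95310478] [-2.09202146  0.5545729   8.94087981] 17.7167
```

The tips really stand about 27 mm behind the TCP, so I'll repeat the push with TCP z = 65 (tips at about 92, under the pin's 107 mm top).

Run:
```python
from h import *
Z=65;OFF=21;th=178.5
movep([500,170,130],down(np.radians(115.5)))
movep(*pose(th,38,110))
p,F=pose(th,38,Z);print("down",move_straight(p,F,80,max_force=5))
dwell(.2);f0=np.array(state()['wrist_force']);np.save("f0.npy",f0)
while th>100:
    fast=th>120
    th-=7 if fast else 1.5
    p,F=pose(th,OFF,Z);h=move_straight(p,F,30 if fast else 7,max_force=4)
    f=ft(th,f0);print(th,h,f,round(state()['time_s'],2))
    if h or f[0]>5:break
im,c,R,o=wristcam();np.savez("w5.npz",im=im,R=R,o=o);print(state()['ee_pos'])
cv2.imwrite("pics/w5.png",cv2.convertScaleAbs(cv2.resize(im[120:320,60:400,::-1],(800,470),interpolation=cv2.INTER_CUBIC),alpha=1.6))
```

```text
down False
171.5 False (np.float64(-0.27), np.float64(-1.07)) 22.34
164.5 False (np.float64(0.75), np.float64(0.65)) 22.91
157.5 False (np.float64(-0.74), np.float64(-0.16)) 23.48
150.5 False (np.float64(0.62), np.float64(-1.27)) 24.04
143.5 False (np.float64(-0.36), np.float64(-1.08)) 24.61
136.5 False (np.float64(0.68), np.float64(-0.05)) 25.18
129.5 False (np.float64(-0.56), np.float64(-0.42)) 25.74
122.5 False (np.float64(-0.08), np.float64(0.03)) 26.31
115.5 False (np.float64(0.32), np.float64(0.23)) 26.88
114.0 False (np.float64(1.61), np.float64(-0.79)) 27.41
112.5 False (np.float64(0.63), np.float64(-0.73)) 27.94
111.0 False (np.float64(0.68), np.float64(-0.61)) 28.48
109.5 True (np.float64(0.34), np.float64(-0.27)) 28.77
[529.28267325 -17.14475581  64.57624447]
```

View pics/w5.png

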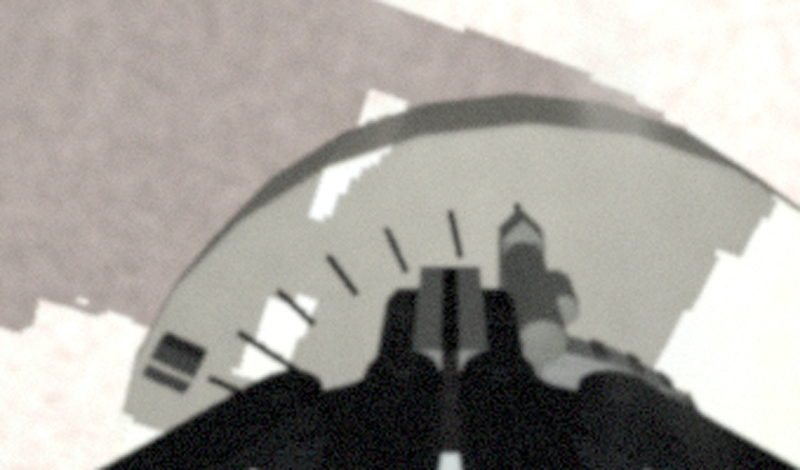

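The finger has moved the lever to the closed stop: the pointer is at (518,210), the post at (570,290) beside it and the tab at (180,360). I'll press again gently to confirm it is home.

Run:
```python
from h import *
f0=np.load("f0.npy")
for k in range(2):
    a=np.array(state()['ee_pos']);p,F=pose(106,21,65)
    h=move_straight(p,F,6,max_force=6)
    b=np.array(state()['ee_pos']);e=b[:2]-C
    print(h,"moved",np.hypot(*(b-a)[:2]).round(2),ft(108,f0),"tcp ang",np.degrees(np.arctan2(e[1],e[0])).round(2),np.hypot(*e).round(1),state()['time_s'])
```

```text
True moved 0.51 (np.float64(0.85), np.float64(0.01)) tcp ang 122.5 103.2 29.3583
True moved 0.5 (np.float64(1.56), np.float64(0.07)) tcp ang 122.5 103.7 29.8917
```

It's home: it took 6 N with no angular motion. Next I'll go round to the other side and push counter-clockwise, stopping short of the mark.

Run:
```python
from h import *
d=np.load("w5.npz");c=get_calibration("wrist")
for n,u,v,z in(("pointer",518,206,66),("pin",545,345,107),("mark",172,367,57)):
    p=ray(c,(60+u/2.353,120+v/2.353),z,d['R'],d['o']);e=p[:2]-C;print(n,np.hypot(*e).round(1),np.degrees(np.arctan2(e[1],e[0]))%360)
Z=65
p,F=pose(112,34,Z);move_straight(p,F,100)
p,F=pose(112,34,105+30);move_straight(p,F,150)
p,F=pose(112,-40,135);move_straight(p,F,150)
p,F=pose(112,-40,Z);print("down",move_straight(p,F,100,max_force=5))
dwell(.1);f0=np.array(state()['wrist_force']);np.save("f0.npy",f0)
for th in np.linspace(112,164,9):
    p,F=pose(th,-20,Z);h=move_straight(p,F,30,max_force=6);print(th,h,ft(th,f0),round(state()['time_s'],2))
    if h:break
dwell(.1)
im,c,R,o=wristcam();np.savez("w6.npz",im=im,R=R,o=o)
cv2.imwrite("pics/w6.png",cv2.convertScaleAbs(cv2.resize(im[150:280,160:330,::-1],(784,600),interpolation=cv2.INTER_CUBIC),alpha=1.6))
```

```text
pointer 115.9 112.50295723379999
pin 100.2 111.5349977515915
mark 121.5 169.99181650382687
down False
112.0 False (np.float64(-0.1), np.float64(-0.38)) 33.22
118.5 False (np.float64(1.09), np.float64(1.06)) 33.75
125.0 False (np.float64(-0.12), np.float64(-0.3)) 34.28
131.5 False (np.float64(-0.19), np.float64(0.93)) 34.82
138.0 False (np.float64(1.1), np.float64(-0.75)) 35.35
144.5 False (np.float64(0.14), np.float64(0.99)) 35.88
151.0 False (np.float64(0.33), np.float64(-0.43)) 36.42
157.5 False (np.float64(0.46), np.float64(0.89)) 36.95
164.0 False (np.float64(0.72), np.float64(0.18)) 37.48
```

View pics/w6.png

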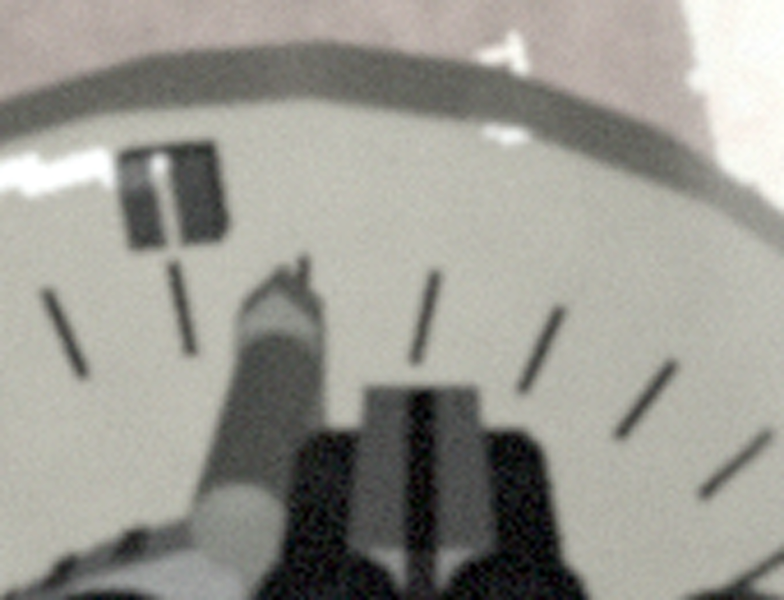

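The pointer tip is at about (285,263), the pin top at (240,525), and the tab's white line runs from (158,160) to (175,240).

Run:
```python
from h import *
d=np.load("w6.npz");c=get_calibration("wrist");k=784/170
for n,u,v,z in(("tip",285,264,67),("pin",238,525,107),("markout",158,160,57),("markmid",166,196,57),("markin",175,240,57)):
    p=ray(c,(160+(u+.5)/k-.5,150+(v+.5)/k-.5),z,d['R'],d['o']);e=p[:2]-C;print(n,p.round(1),np.hypot(*e).round(2),(np.degrees(np.arctan2(e[1],e[0]))%360).round(2))
```

```text
tip [473.4 -69.2  67. ] 116.35 162.74
pin [487.1 -74.8 107. ] 101.55 163.47
markout [457.5 -83.3  57. ] 128.66 170.89
markmid [462.7 -84.   57. ] 123.43 170.81
markin [469.1 -84.9  57. ] 116.93 170.75
```

Run:
```python
from h import *
f0=np.load("f0.npy")
for th in (167.5,170.6):
    p,F=pose(th,-20,65);h=move_straight(p,F,15,max_force=6);print(th,h,ft(th,f0),round(state()['time_s'],2))
dwell(.1)
im,c,R,o=wristcam();np.savez("w7.npz",im=im,R=R,o=o);print(state()['ee_pos'],pose(170.6,-20,65)[0])
cv2.imwrite("pics/w7.png",cv2.convertScaleAbs(cv2.resize(im[165:275,180:290,::-1],(600,600),interpolation=cv2.INTER_CUBIC),alpha=1.6))
```

```text
167.5 False (np.float64(-0.34), np.float64(0.79)) 38.2
170.6 False (np.float64(-0.26), np.float64(1.31)) 38.72
[489.15714358 -67.6642239   65.00409239] [np.float64(489.10930308413555), np.float64(-67.63596054369839), 65]
```

View pics/w7.png

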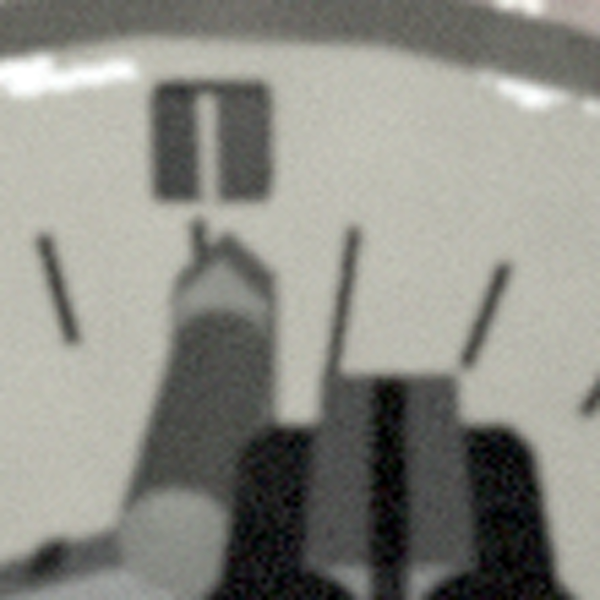

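The pointer's top apex is at about (220,257) with its lower edge at (228,234). The pin top is at (175,538), and the tab line runs from (206,95) to (210,198).

Run:
```python
from h import *
d=np.load("w7.npz");c=get_calibration("wrist");k=600/110
def A(n,u,v,z):
    p=ray(c,(180+(u+.5)/k-.5,165+(v+.5)/k-.5),z,d['R'],d['o']);e=p[:2]-C;print(n,p.round(1),np.hypot(*e).round(2),(np.degrees(np.arctan2(e[1],e[0]))%360).round(2))
A("tip",220,257,67);A("pin",176,540,107)
A("tip edges mid",(175+269)/2,312,67)
for v in(95,146,198):A("mark",206+4*(v-95)/103,v,57)
# subpixel white line and pin top column/row profiles
im=cv2.cvtColor(d['im'],cv2.COLOR_RGB2GRAY).astype(float)
for r in range(183,200,3):print(r,im[r,205:232].astype(int))
for r in (222,224,226):print(r,im[r,205:236].astype(int))
for r in (258,260,262,264,266):print(r,im[r,196:230].astype(int))
```

```text
tip [473.1 -83.7  67. ] 113.2 169.84
pin [484.6 -85.9 107. ] 101.52 169.92
tip edges mid [479.7 -84.8  67. ] 106.49 169.78
mark [456.9 -83.2  57. ] 129.27 170.87
mark [463.  -84.2  57. ] 123.1 170.88
mark [469.3 -85.2  57. ] 116.68 170.88
183 [117 108  85  61  48  46  52  45  44  48  59  89 100  97  82  63  54  53
  52  55  56  56  48  59  73 100 112]
186 [119 112  89  63  49  43  45  46  48  52  66  87 104 106  91  66  59  54
  56  54  57  55  56  59  74 101 112]
189 [119 111  89  67  49  48  48  49  45  46  64  85 103 104  86  64  58  55
  55  54  52  55  54  53  72  97 110]
192 [116 108  92  68  50  48  42  43  46  48  54  81  98 101  89  67  58  50
  54  55  55  54  51  58  76  98 114]
195 [117 112  93  70  50  45  47  49  41  50  54  78  98 101  92  67  59  53
  55  53  50  55  54  58  70  97 113]
198 [119 111  96  68  48  43  43  46  47  47  54  77  95 104  90  73  59  48
  50  54  54  47  53  54  75  99 114]
222 [116 115 117 114 116 108  94  82  80  78  74  70  66  59  63  64  61  62
  70  75  72  79  81  74  74  85  99 114 119 115 112]
224 [118 117 116 117 113 105  92  76  68
[... 168 characters left out ...]
  52  54  55  53  58  62  65  80 100 112 117 118 117]
258 [115 115 112 113 110  99  86  72  78  82  85  87  93  92  89  93  90  93
  94  94  90  88  87  78  68  56  41  20  18  18  13  21  16  16]
260 [113 113 114 111 103  93  80  84  84  82  87  85  88  90  92  91  89  91
  89  89  90  86  87  87  79  62  44  26  13  14  11  20  18   8]
262 [101  96  88  81  76  73  82  82  82  86  83  83  87  86  89  88  88  87
  88  89  88  86  85  85  79  59  37  14  18   4  14  16   5  15]
264 [66 62 60 54 60 67 76 81 81 83 86 84 84 86 86 88 84 86 86 89 86 86 85 80
 71 55 25 21 12 16  3 10 13 11]
266 [51 57 57 58 60 60 73 77 79 83 81 86 87 85 85 85 86 87 85 85 85 83 82 78
 66 39 28 18 10  9  9 14 10 10]
```

Three lever measures agree on 169.85°, against 170.9° for the mark. One slow nudge of 1.05°, then I'll back off and verify by the same points.

Run:
```python
from h import *
f0=np.load("f0.npy")
p,F=pose(171.65,-20,65);print(move_straight(p,F,6,max_force=6),ft(171.65,f0),state()['ee_pos'],p);dwell(.15)
im,c,R,o=wristcam();g=cv2.cvtColor(im,cv2.COLOR_RGB2GRAY).astype(float);np.savez("w8.npz",im=im,R=R,o=o)
def A(n,u,v,z):
    q=ray(c,(u,v),z,R,o);e=q[:2]-C;print(n,np.hypot(*e).round(2),(np.degrees(np.arctan2(e[1],e[0]))%360).round(2))
def at(a,r,z):
    t=np.radians(a);return proj(c,R,o,[*(C+r*np.array([np.cos(t),np.sin(t)])),z])
# mark line centroid
u0,v0=at(170.9,122.5,57);v=int(round(v0));print(u0,v0)
us=np.arange(int(u0)-4,int(u0)+6)
for r in(v-3,v,v+3):
    w=np.clip(g[r,us]-68,0,None);A("mark",(w*us).sum()/w.sum(),r,57)
# lever edges at r=106 (just inside the pointer) on both sides
u1,v1=at(170.9,106,67);v=int(round(v1))
for r in(v,v+1,v+2):
    row=cv2.GaussianBlur(g[r:r+1],(3,1),0)[0];gr=np.gradient(row)
    a=np.arange(int(u1)-14,int(u1)-3);b=np.arange(int(u1)+4,int(u1)+15)
    wa=np.clip(-gr[a]-3,0,None);wb=np.clip(gr[b]-3,0,None);l=(wa*a).sum()/wa.sum();h=(wb*b).sum()/wb.sum()
    print(l.round(2),h.round(2));A("lever",(l+h)/2,r,67)
# same on the former picture, for the change
p,F=pose(171.65,-45,65);move_straight(p,F,40)
p,F=pose(171.65,-45,140);move_straight(p,F,120);print(state()['time_s'])
# over the lever: camera in the lever's plane
movep(*pose(170.9,0,135));dwell(.1)
im,c,R,o=wristcam();np.savez("w9.npz",im=im,R=R,o=o);g=cv2.cvtColor(im,cv2.COLOR_RGB2GRAY).astype(int)
u,v=at(170.9,122,57);print("mark",u,v);v=int(round(v));u=int(round(u))
for r in(v-3,v,v+3):print(r,u-10,g[r,u-10:u+11])
u,v=at(170.9,107,67);print("lever",u,v);v=int(round(v));u=int(round(u))
for r in(v-5,v-3,v-1,v+1,v+3):print(r,u-12,g[r,u-12:u+13])
print(state()['time_s'])
```

```text
False (np.float64(-1.4), np.float64(-1.05)) [488.47055666 -69.41884975  65.01185387] [np.float64(488.4644496264113), np.float64(-69.39004423724927), 65]
221.14054842887288 192.31538780281267
mark 124.71 170.89
mark 122.71 170.88
mark 120.7 170.91
212.36 229.96
lever 105.71 170.52
211.82 230.08
lever 105.04 170.6
211.81 230.12
lever 104.36 170.6
41.075
mark 250.0196527302529 168.93303050313608
166 240 [110 102  81  52  45  45  42  46  65  87  94  81  60  48  41  44  43  59
  81 101 110]
169 240 [110 103  82  58  40  42  40  43  62  83  90  79  56  38  38  39  45  63
  88 103 108]
172 240 [111 101  83  56  46  44  42  45  65  84  91  79  54  46  40  45  43  62
  88 104 106]
lever 250.00125723343655 188.91857325951037
184 238 [112 107 109 110 110 106  97  81  69  63  70  73  81  76  64  65  73  88
  98 105 108 109 111 108 109]
186 238 [108 108 112 107 102  91  73  68  72  81  83  83  83  87  85  75  70  68
  77  94 104 109 109 111 110]
188 238 [108 110 110 109 103  91  81  81  83  83  85  82  84  81  87  82  82  78
  81  98 104 111 108 108 107]
190 238 [108 111 111 108 101  89  75  74  69  63  56  58  55  58  63  63  70  75
  78  96 102 109 108 107 111]
192 238 [112 109 110 109 103  87  68  54  48  43  43  39  46  41  46  45  50  62
  75  96 104 105 108 107 107]
41.525
```

With the camera in the lever's plane, the lever centre is at column 249.8 and the white line at 249.9, which agree to better than 0.1°. The fingers are clear above everything, so I'm handing in.

```bash
python3 -c "
from plant import *
print(close_job(),state()['time_s'])"
```

```text
the job is handed in; nothing more can be done
the job is handed in; nothing more can be done
```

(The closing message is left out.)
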